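# Third hand: press a facade module against the sprung plate

## Robot

A 6-joint arm with a two-finger parallel gripper is mounted at the origin on the work surface. World frame = base frame: x ahead of the robot, y to its left, z up, the work surface at z = 0. Lengths are in m, angles in rad, forces in N, time in s.
With the tool pointing down it reaches from about 0.275 to 0.75 m from the base axis. Payload 10.2 kg.
Tool frame: the origin (TCP) lies at the very end of the fingers, on their centre line; the grasp point (between the pads) lies 19 mm behind it; z points along the fingers, y is the line along which they close (so a half turn about z gives the same grasp; the last joint's range is limited). The gripper opens to 85 mm and grips with 20 to 120 N. Pads are 22 mm wide; open, the fingers measure 114 mm over their backs; the gripper's body (76 mm by 85 mm) begins 54 mm behind the grasp point. The pads swing forward as they close: fully open they stand 13 mm farther back than shut.
Start: joints at [-1.477, 0.313, 1.498, -0, 1.331, -0.223], TCP at [0.164, -0.499, 0.231] pointing down, gripper open.
Joint ranges: [-2.94, 2.94], [-0.97, 2.17], [0.19, 2.56], [-1.23, 4.37], [0.02, 3.11], [-2.88, 2.88]. Speed limits (rad/s): [2.39, 2.39, 3.01, 3.14, 3.14, 3.14].

## Interface

Orientations are given as a rotation vector (axis times angle).
In Python, from cell import robot, cams gives the robot as it stands. The module is installed in compiled form; this text tells all that it offers.
- The arm moves only by the shell command python3 -m handwheel 'ROWS'. ROWS is text: rows parted by semicolons, each of 7 numbers parted by spaces: the closure, from -1 (fully open) to 1 (shut), so that 0 is half open, then the shift along the world's x, y, z in cm, then the turn, a rotation vector about the world's x, y, z in degrees. In form: hand dx dy dz wx wy wz; .... A call has 1 to 8 rows; each row is the pose to reach, as a shift and turn from the pose commanded when the call began; what a row does not reach only later rows make up. A row lasts 1/8 s, in which the tool goes at most 62.5 mm and 10.7 degrees, less where a joint would pass 70% of its speed; a pose out of reach is approached as far as the arm can. A call with a gripper value outside its range is refused whole. The fingers move at their own pace and stop on an object; the grip force is fixed at half the most. Time passes only in rows, so rows that repeat a pose let the fingers close. It gives the time, the measured TCP pose, the force, the opening and the grip force at its end, in the units of the state.
- robot.read_state(): the state, without advancing time (a new reading comes with each control period).
- cams.camera(name): name is "scene" or "top" or "wrist"; returns the picture (400x640x3 uint8, blue, green, red); there is no depth.
- cams.camera_params(name): a dict with "fx", "fy", "cx", "cy" (pixels), "R" (3x3) and "t" (3): a world point X has camera coordinates R X + t; the wrist camera has in their place "T_tool_cam" (4x4, takes a point from camera to tool coordinates, whose origin is the TCP and whose axes are the flange's). Camera axes: x right, y down, z forward; pixel columns grow to the right and rows downward; lengths in m; the calibration is good to about 2 mm. The wrist camera is an equidistant fisheye: a pixel r from the principal point sees the ray r / f radians off the axis. A picture is of the moment at which its call begins: read the wrist's pose just before it. camera_params takes no time and is no camera call.
- robot.finish_job(): hands the job in; it is judged then, once.
The state is a dict: "time_s": time; "joints": joint angles; "dq": joint speeds; "tau": joint torques, N m; "eef_pos": TCP position; "orientation": TCP orientation; "force": force on the tool from outside, world axes, zero at the start; "ft_torque": the same for the moment, N m; "finger_gap": opening from 0.0 (shut) to 1.0 (fully open); "finger_force": force on a finger pad.
Only numpy, scipy, OpenCV 4.12 (cv2) and the standard library are available. Lean on these libraries where they do the work, as an engineer would, in place of code of your own. Each camera call takes 0.05 s, during which the arm holds its last target. There are 200 camera calls.

## Task

Pick up the red building module from the foam pad, turn it so that its plain flat back faces the jig's metal plate (windows and balconies facing away), and stand it on the jig's plywood base between the two dark lines. Then gently push it flush and upright against the sprung plate until the orange pointers stand in the middle of the green bands (about 9 N), well short of the plate's end stop, and hold it steadily there for at least three seconds so that I can screw it on from behind. Finish while still holding and pressing it there, do not let go, and leave everything else on the table where it is.

Things in the scene. Friction and masses are not known exactly. Their poses are not given: they have to be found in the camera images.
- red_mid (a point): The red building module to be held, a block 48 mm deep (x), 46 mm wide (y), 70 mm tall, about 0.14 kg; its own x axis points from the windowed front to the plain flat back, z up. The front (-x) has dark windows and two balcony slabs that stick out 10 mm; a cream stripe on the roof runs along the back edge. The point is the centre of the 48 x 46 x 70 block, 35 mm above its underside.
- red_back (a point): Centre of the red module's plain flat back: 24 mm along its own +x from red_mid, 35 mm above its underside; same axes.
- foam: Fixed cream foam pad, 240 (x) x 340 (y) x 30 mm, on which the three modules stand; origin at the centre of its underside, on the table.
- jig: Fixed jig. Its origin is on the table; its +x is the direction in which the module is pushed, z up. The plywood base spans x -100 to +120 mm, y -75 to +75 mm, its top 12 mm above the table. Two dark lines at y = +-27.5 mm, from x = -90 to -5 mm, mark where the module stands: centred on y = 0, its own x along the jig's +x. A fixed 60 mm tall wooden block stands at x 98 to 118 mm behind the plate. The plate at rest has its face at x = +20 mm.
- plate (a joint): Travel of the sprung aluminium plate along the jig's +x: 0 at rest, grows as it is pushed, end stop at 0.035 m. No preload; the spring takes 0.5 N per mm. 0.018 (9 N) puts the pointers in the middle of the green bands, which span 0.012 to 0.024 (white: too little, red: too much).
- plate_face (a point): Middle of the pushed face of the sprung plate, 41 mm above the table; it moves with the plate; x as the jig's +x (into the plate). The plate is 42 mm wide, 10 mm thick and reaches from 13 to 69 mm above the table. Two low orange pointers (13 to 17 mm above the table) stick out of its rear edge, 8 mm behind the face, to 65 mm either side of the middle.
- white_mid (a point): White module, not to be disturbed; same shape as the red one: 48 mm deep (x), 46 mm wide (y), 70 mm tall, about 0.14 kg; its own x axis points from the windowed front to the plain flat back, z up. The front (-x) has dark windows and two balcony slabs that stick out 10 mm; a pink stripe on the roof runs along the back edge. The point is the centre of the 48 x 46 x 70 block, 35 mm above its underside.
- ply_mid (a point): Plywood module, not to be disturbed; same shape as the red one: 48 mm deep (x), 46 mm wide (y), 70 mm tall, about 0.14 kg; its own x axis points from the windowed front to the plain flat back, z up. The front (-x) has dark windows and two balcony slabs that stick out 10 mm; a dark stripe on the roof runs along the back edge. The point is the centre of the 48 x 46 x 70 block, 35 mm above its underside.
- glue_mid (a point): White glue bottle, 52 mm across, 130 mm tall, standing on the table; its centre. Not to be disturbed.
- tape_mid (a point): Roll of cream tape lying flat, 90 mm across, 24 mm high; its centre. Not to be disturbed.
- knife_mid (a point): Yellow craft knife, 140 mm long, 10 mm thick, lying on the teal cutting mat; centre of its body. Not to be disturbed.
- weight_mid (a point): Brass weight, 48 mm across, 60 mm tall, standing on the table; its centre. Not to be disturbed.
There are look-alikes about, which are no part of the job. Of the things like the part that bears red_mid, leave any that is blue; of the rest the larger one is meant.

How it is judged:
By the outcome, as a careful person would: the job done as asked, in the order asked, and still so for the second after the job is handed in, while the arm keeps its last pose, push and grip.
It also fails if it takes over 46 s, if anything falls off the work surface, if the arm or the gripper's body presses on something with over 40 N, if the wrist force passes 120 N, or if a joint passes its speed limit or range.

## Working session

There is one attempt and no reset: what is moved stays moved. The work goes in short steps, Python scripts to look and compute and a shell command to move; the robot and the scene stay as the last step left them, time stands still between calls to the robot, and variables do not carry over. Pictures are saved under pics/ and viewed, at most 12 in all, crops included, and the job is handed in when it is done.

```bash
mkdir -p pics; python3 - <<'E'
from cell import robot,cams
import cv2,numpy as np
s=robot.read_state();print(s)
for n in("scene","top"):
    im=cams.camera(n);cv2.imwrite(f"pics/{n}0.png",im);p=cams.camera_params(n);print(n,p)
print(cams.camera_params("wrist"))
E
```

```text
{'time_s': 0.0, 'joints': array([-1.47740682e+00,  3.13431904e-01,  1.49843419e+00, -8.39515291e-06,
        1.33102475e+00, -2.23394395e-01]), 'dq': array([ 0.00203382, -0.00075429, -0.0005725 ,  0.00041082, -0.000171  ,
        0.00118323]), 'tau': array([ 8.13736006e-04, -4.12263787e+01, -2.59748018e+01, -1.00664781e-04,
        4.02790611e-03,  2.84350484e-06]), 'eef_pos': array([ 0.16350791, -0.49861213,  0.23074543]), 'orientation': array([-3.10098656e+00, -4.95323640e-01, -1.19629395e-04]), 'force': array([ 0.39163537, -1.02669473, -0.10495537]), 'ft_torque': array([ 0.00112436, -0.06104846, -0.03253106]), 'finger_force': 0.0, 'finger_gap': 1.0021397661678326}
scene {'fx': 435.3661755698346, 'fy': 435.3661755698346, 'cx': 315.3581681599412, 'cy': 190.87737034821242, 'R': array([[ 0.68793797,  0.72573409,  0.00716809],
       [ 0.53600275, -0.50137929, -0.67920531],
       [-0.48932851,  0.47109324, -0.73391332]]), 't': array([-0.37416283, -0.18126303,  1.45681263])}
top {'fx': 516.408025591318, 'fy': 516.408025591318, 'cx': 318.712090905501, 'cy': 192.54271683102695, 'R': array([[ 0.02540993, -0.99967121, -0.00343605],
       [-0.99549694, -0.02498952, -0.09144049],
       [ 0.09132456,  0.00574407, -0.99580461]]), 't': array([0.05944829, 0.45769762, 1.85238884])}
{'fx': 309.70691628693146, 'fy': 309.70691628693146, 'cx': 323.2594297071303, 'cy': 199.01146784958314, 'T_tool_cam': array([[-3.27229283e-04, -9.57154532e-01, -2.89577442e-01,
         7.38846619e-02],
       [ 9.99999828e-01, -1.71966223e-04, -5.61614799e-04,
        -6.27932139e-05],
       [ 4.87754611e-04, -2.89577576e-01,  9.57154423e-01,
        -1.41964490e-01],
       [ 0.00000000e+00,  0.00000000e+00,  0.00000000e+00,
         1.00000000e+00]])}
```

View pics/top0.png

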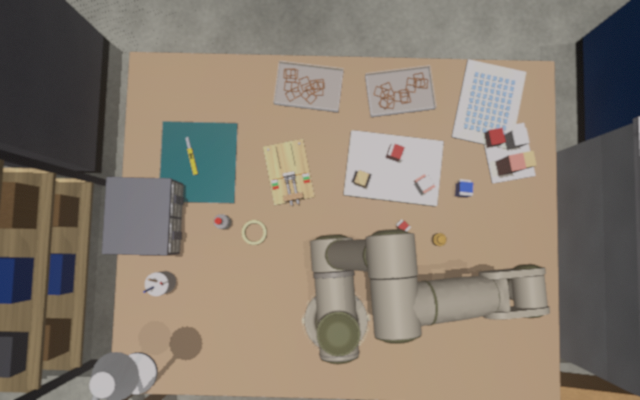

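View pics/scene0.png

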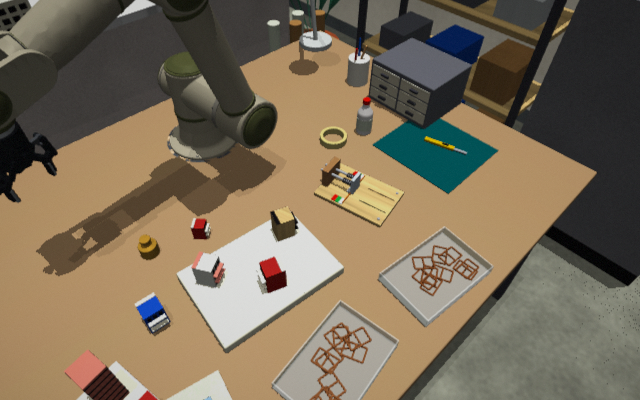

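Candidates for the red module (top picture): red block on the foam at (397,152); a small red one on the table at (403,226); a red part of the building model at (497,137); a blue one at (465,188). I choose the larger red one standing on the foam, and check it in a close crop together with the jig.

```bash
cat > h.py <<'E'
import cv2,numpy as np
from cell import robot,cams
from scipy.spatial.transform import Rotation as Ro
def ray(n,uv,z,p=None):
    p=p or cams.camera_params(n);d=np.array([(uv[0]-p["cx"])/p["fx"],(uv[1]-p["cy"])/p["fy"],1.])
    c=-p["R"].T@p["t"];d=p["R"].T@d;return c+d*(z-c[2])/d[2]
def wray(s,uv,z):
    p=cams.camera_params("wrist");T=p["T_tool_cam"];x=np.array([uv[0]-p["cx"],uv[1]-p["cy"]]);r=np.hypot(*x);a=r/p["fx"]
    d=np.r_[np.sin(a)*x/r,np.cos(a)];R=Ro.from_rotvec(s["orientation"]).as_matrix()
    c=R@T[:3,3]+s["eef_pos"];d=R@T[:3,:3]@d;return c+d*(z-c[2])/d[2]
def red(im,lo=90):
    h=cv2.cvtColor(im,cv2.COLOR_BGR2HSV);return (((h[...,0]<7)|(h[...,0]>173))&(h[...,1]>150)&(h[...,2]>lo)).astype(np.uint8)
E
python3 - <<'E'
from h import *
a=cv2.imread("pics/top0.png");b=cv2.imread("pics/scene0.png")
f=lambda i,u,v,w,h,k:cv2.resize(i[v:v+h,u:u+w],None,fx=k,fy=k,interpolation=cv2.INTER_CUBIC)
c=np.vstack([np.hstack([f(a,340,125,100,75,4),f(a,255,135,100,75,4)]),np.hstack([f(b,190,200,133,100,3)[:300,:400].copy() if 0 else cv2.resize(b[200:300,190:323],(400,300)),cv2.resize(b[145:245,300:433],(400,300))])])
cv2.imwrite("pics/crop.png",c)
print(ray("top",(397,152),.1),ray("top",(289,172),.012),ray("top",(362,179),.1),ray("top",(425,184),.1))
E
```

```text
[ 0.59804367 -0.19959801  0.1       ] [0.52962395 0.18165906 0.012     ] [ 0.49992991 -0.07893637  0.1       ] [ 0.48790674 -0.29817989  0.1       ]
```

View pics/crop.png

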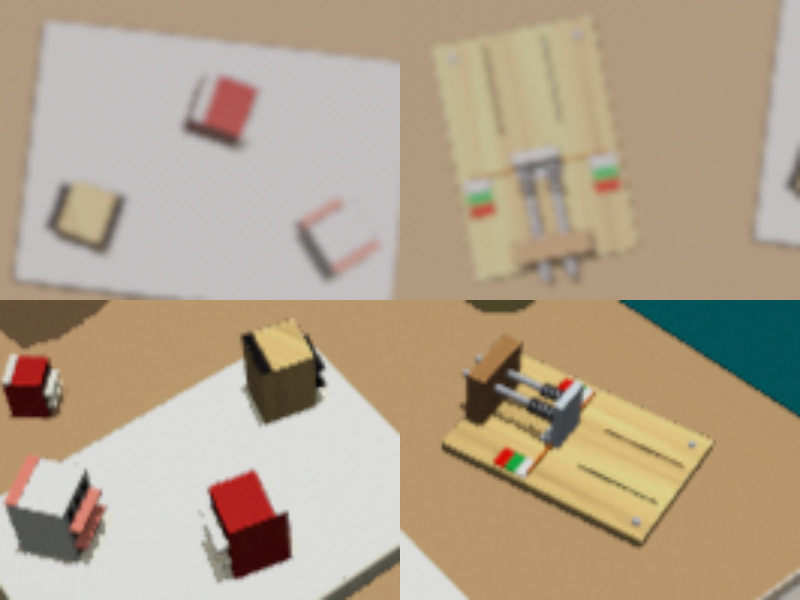

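The crop shows the large red module upright on the foam with a pale strip at its upper left, which could be the stripe or the balconies. The plate and wooden block sit at the robot side of the jig, so the push is towards the robot. I'm going over for a wrist view.

```bash
python3 -m handwheel '-1 5 3 4 0 0 0; -1 10 6 8 0 0 0; -1 15 10 10 0 0 0; -1 20 14 10 0 0 0; -1 25 18 10 0 0 0; -1 30 21 10 0 0 0; -1 35 24 10 0 0 0; -1 35 24 10 0 0 0'; python3 -m handwheel '-1 0 0 0 0 0 0; -1 0 0 0 0 0 0'; python3 - <<'E'
from h import *
s=robot.read_state();np.save("s1.npy",s,allow_pickle=True)
im=cams.camera("wrist");cv2.imwrite("pics/w1.png",im);print(s["eef_pos"],s["orientation"])
E
```

```text
time_s: 1.1
eef_pos: [0.5156, -0.2566, 0.3304]
orientation: [-3.1, -0.501, 0.001]
force: [-0.3, -0.3, -0.1]
finger_gap: 0.995
finger_force: 0.0
time_s: 1.35
eef_pos: [0.5125, -0.2599, 0.3314]
orientation: [3.103, 0.493, -0.0]
force: [-0.6, -0.1, -0.2]
finger_gap: 0.996
finger_force: 0.0
[ 0.51254579 -0.25987424  0.33136616] [ 3.10259797e+00  4.93030697e-01 -4.98066173e-04]
```

View pics/w1.png

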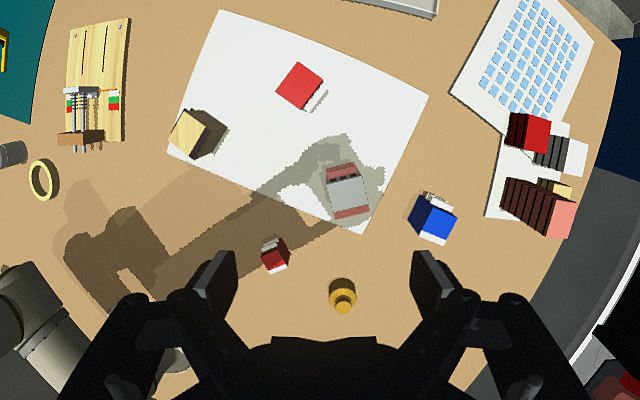

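The wrist view shows the big red module at (300,86), with cream bits at its lower right (315,98). The look-alikes are the small red one at (274,253), the blue one at (433,220) and the red model part at (530,130). I'm zooming in to tell front from back.

```bash
python3 - <<'E'
from h import *
a=cv2.imread("pics/w1.png");b=cv2.imread("pics/scene0.png");c=cv2.imread("pics/top0.png")
f=lambda i,u,v,w,h,k:cv2.resize(i[v:v+h,u:u+w],None,fx=k,fy=k,interpolation=cv2.INTER_NEAREST)
cv2.imwrite("pics/c2.png",np.hstack([f(a,265,50,40*2,60,5)[:, :400],np.vstack([f(b,245,250,50,50,5)[:150],f(c,375,132,50,30,5)])[:300]]))
s=np.load("s1.npy",allow_pickle=True).item()
m=red(a,60)[40:130,260:350];cn=max(cv2.findContours(m,0,2)[0],key=cv2.contourArea)
q=cv2.approxPolyDP(cn,3,True)[:,0]+[260,40]
print(len(q))
for u in q:print(u,wray(s,u,.1).round(4))
E
```

```text
4
[297  62] [ 0.6265 -0.1898  0.1   ]
[276  91] [ 0.5857 -0.1765  0.1   ]
[301 108] [ 0.5746 -0.2115  0.1   ]
[321  79] [ 0.6152 -0.2234  0.1   ]
```

View pics/c2.png

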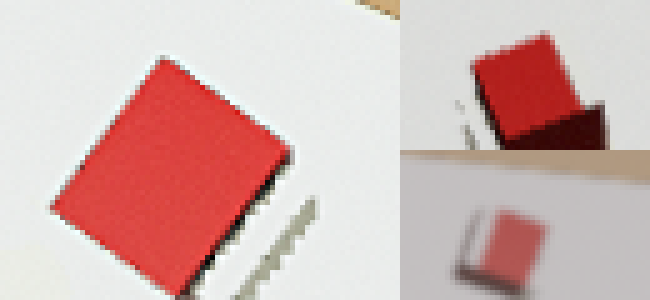

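The red roof face is clear. Its front, with balconies and shadow, is the lower-right edge, and the cream stripe on the upper-left edge blends with the foam, so the module's yaw is about 72° with its centre near (0.602,-0.195). Next I measure the jig from both pictures.

```bash
python3 - <<'E'
from h import *
s=np.load("s1.npy",allow_pickle=True).item()
def jig(im,box,f):
    u0,v0,u1,v1=box;h=cv2.cvtColor(im,cv2.COLOR_BGR2HSV)[v0:v1,u0:u1]
    m=((h[...,0]>16)&(h[...,0]<32)&(h[...,1]>85)&(h[...,2]>120)).astype(np.uint8)
    m=cv2.morphologyEx(m,cv2.MORPH_CLOSE,np.ones((3,3)))
    cn=max(cv2.findContours(m,0,2)[0],key=cv2.contourArea);P=np.array([f(p)[:2] for p in cv2.convexHull(cn)[:,0]+[u0,v0]])
    r=cv2.minAreaRect((P*1000).astype(np.float32));print(r,m.sum())
    # dark lines
    g=(h[...,2]<110)&(m>0)|((h[...,2]<110));
    return m
a=cv2.imread("pics/top0.png");w=cv2.imread("pics/w1.png")
jig(a,(255,130,320,212),lambda p:ray("top",p,.012));jig(w,(50,5,140,160),lambda p:wray(s,p,.012))
# hand points: base far corners (nails side) and pointers orange
for n,u in (("farL",(73,19)),("farR",(131,18))):print(n,wray(s,u,.012))
for u in ((255+(433-400)/4,135+45/4),(255+(590-400)/4,135+15/4),(255+(636-400)/4,135+247/4),(255+(475-400)/4,135+280/4)):print(ray("top",u,.012))
E
```

```text
((508.63568115234375, 210.27101135253906), (3.6814441680908203, 7.313670635223389), 1.432457685470581) 20
((543.6195068359375, 206.1083526611328), (330.07891845703125, 246.64340209960938), 16.468204498291016) 11913
farL [0.64186209 0.2813176  0.012     ]
farR [0.65295042 0.12756828 0.012     ]
[0.6226505  0.27926246 0.012     ]
[0.65417125 0.13575282 0.012     ]
[0.44106545 0.08780905 0.012     ]
[0.40727463 0.23342925 0.012     ]
```

```bash
python3 -m handwheel '-1 1.2 1 -1 0 0 10; -1 2.4 2 -3 0 0 20; -1 3.6 2.9 -6 0 0 30; -1 4.8 3.8 -8 0 0 40; -1 6 4.7 -10 0 0 50; -1 7.5 5.6 -12 0 0 54; -1 9 6.5 -14 0 0 54; -1 9 6.5 -14 0 0 54'
```

```text
time_s: 2.4
eef_pos: [0.6028, -0.1941, 0.19]
orientation: [-2.537, -1.848, 0.002]
force: [-0.5, -0.4, 0.5]
finger_gap: 0.996
finger_force: 0.0
```

```bash
python3 - <<'E'
from h import *
s=robot.read_state();im=cams.camera("wrist");cv2.imwrite("pics/w2.png",im)
m=red(im,60);cn=max(cv2.findContours(m[:, 200:450],0,2)[0],key=cv2.contourArea)+[200,0]
q=cv2.approxPolyDP(cn,5,True)[:,0]
print(s["eef_pos"],np.degrees(2*np.arctan2(s["orientation"][1],s["orientation"][0]))%360)
for u in q:print(u,wray(s,u,.1).round(4))
E
```

```text
[ 0.60279337 -0.19414532  0.1900164 ] 72.12715393144026
[295 189] [ 0.5853 -0.1759  0.1   ]
[296 231] [ 0.5743 -0.2095  0.1   ]
[349 232] [ 0.615  -0.2235  0.1   ]
[352 190] [ 0.6272 -0.1903  0.1   ]
```

View pics/w2.png

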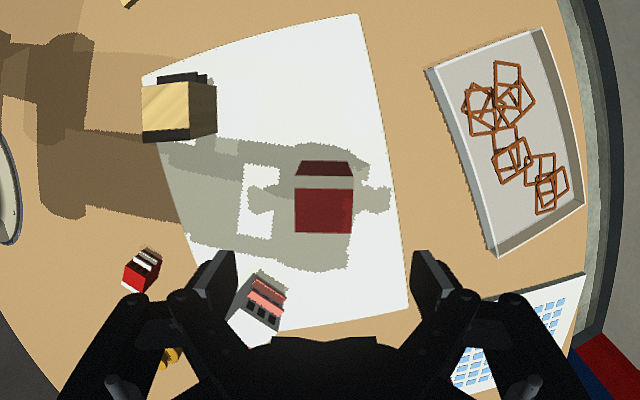

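The view confirms it: the cream stripe and the dark red back are at (324,180), on the tool's +x side, and the module is centred between the fingers. Now I descend and grip.

```bash
python3 -m handwheel '-1 0 0 -4 0 0 -1; -1 0 0 -8 0 0 -1; -1 0 0 -12 0 0 -1; -1 0 0 -14.2 0 0 -1; -1 0 0 -14.2 0 0 -1; 0.4 0 0 -14.2 0 0 -1; 1 0 0 -14.2 0 0 -1; 1 0 0 -14.2 0 0 -1'; python3 -m handwheel '1 0 0 0 0 0 0; 1 0 0 0 0 0 0; 1 0 0 0 0 0 0; 1 0 0 0 0 0 0'
```

```text
time_s: 3.45
eef_pos: [0.6041, -0.1943, 0.0509]
orientation: [2.553, 1.826, 0.001]
force: [-0.7, -0.2, 5.8]
finger_gap: 0.535
finger_force: 62.2
time_s: 3.95
eef_pos: [0.6041, -0.1943, 0.0509]
orientation: [2.553, 1.826, 0.001]
force: [-0.1, -0.3, 6.5]
finger_gap: 0.534
finger_force: 62.2
```

Gripped. Lifting and checking.

```bash
python3 -m handwheel '1 0 0 1 0 0 0; 1 0 0 3 0 0 0; 1 0 0 6 0 0 0; 1 0 0 9 0 0 0; 1 0 0 12 0 0 0; 1 0 0 14 0 0 0; 1 0 0 14 0 0 0; 1 0 0 14 0 0 0'; python3 - <<'E'
from h import *
s=robot.read_state();im=cams.camera("wrist");cv2.imwrite("pics/w3.png",im);print(s["joints"],s["eef_pos"])
E
```

```text
time_s: 4.95
eef_pos: [0.6031, -0.1937, 0.1883]
orientation: [-2.554, -1.827, 0.001]
force: [0.1, 0.1, -0.8]
finger_gap: 0.532
finger_force: 61.5
[-4.95361922e-01  5.87170070e-01  1.19914093e+00  3.38684963e-05
  1.35704644e+00 -1.66407272e-01] [ 0.60310807 -0.19365727  0.18828658]
```

View pics/w3.png

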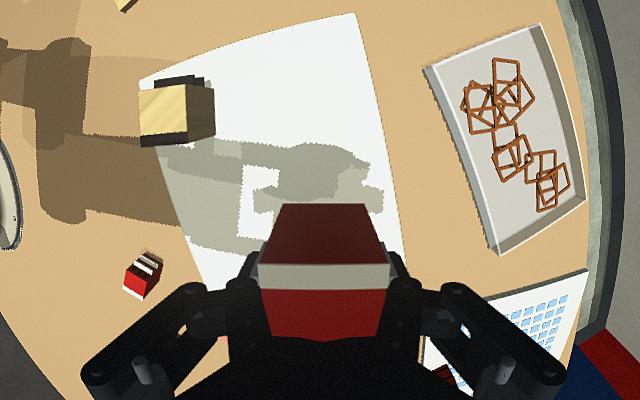

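Firmly held, stripe and back toward the camera. Now carrying it over the jig and turning it about 121°.

```bash
python3 -m handwheel '1 0 3 2 0 0 10; 1 -0.5 6 2 0 0 20; 1 -0.5 10 2 0 0 30; 1 -1 14 2 0 0 40; 1 -1 18 2 0 0 50; 1 -1 22 2 0 0 60; 1 -1.5 26 2 0 0 70; 1 -1.5 29 2 0 0 80'; python3 -m handwheel '1 0 2 0 0 0 10; 1 0 4 0 0 0 20; 1 -0.2 6 0 0 0 30; 1 -0.5 8 0 0 0 41; 1 -1 9.5 0 0 0 41; 1 -1 9.7 0 0 0 41; 1 -1 9.7 0 0 0 41; 1 -1 9.7 0 0 0 41';  python3 - <<'E'
from h import *
s=robot.read_state();np.save("s4.npy",s,allow_pickle=True);im=cams.camera("wrist");cv2.imwrite("pics/w4.png",im);print(s["joints"],s["eef_pos"],np.degrees(2*np.arctan2(s["orientation"][1],s["orientation"][0]))%360)
E
```

```text
time_s: 6.0
eef_pos: [0.5878, 0.0977, 0.2084]
orientation: [-0.772, -3.043, 0.0]
force: [-0.3, 0.1, -0.7]
finger_gap: 0.534
finger_force: 61.6
time_s: 7.0
eef_pos: [0.5787, 0.1925, 0.2092]
orientation: [0.33, -3.124, 0.0]
force: [0.1, 1.1, -2.6]
finger_gap: 0.533
finger_force: 61.6
[ 1.29258679e-01  5.17663001e-01  1.25568095e+00 -1.45300306e-04
  1.36835531e+00 -1.65176296e+00] [0.57871059 0.19246449 0.20922843] 192.04669726670255
```

View pics/w4.png

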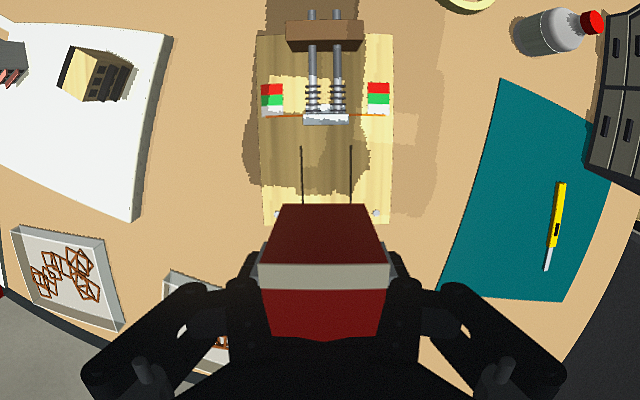

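The module is held with its back towards the plate; the dark lines are at u≈301 and 351 from v≈146 downwards, the plate's top at (326,119). Refining from this view.

```bash
python3 - <<'E'
from h import *
s=np.load("s4.npy",allow_pickle=True).item();im=cv2.imread("pics/w4.png")
g=cv2.cvtColor(im,cv2.COLOR_BGR2GRAY).astype(float)
h=cv2.cvtColor(im,cv2.COLOR_BGR2HSV)
E=[]
for lo,hi in((293,309),(344,359)):
    L=[]
    for v in range(152,196,3):
        r=g[v,lo:hi];d=np.clip(np.median(r)-r-15,0,None)
        if d.sum()>10:L.append(wray(s,((np.arange(lo,hi)*d).sum()/d.sum(),v),.012)[:2])
    L=np.array(L);k=cv2.fitLine((L*1000).astype(np.float32),cv2.DIST_HUBER,0,.01,.01).ravel();print(len(L),k,np.degrees(np.arctan2(k[1],k[0]))%180);E.append(k)
a=wray(s,(301,146),.012);b=wray(s,(351,146),.012);print("line ends x=-5",a,b)
th=np.radians(np.mean([np.degrees(np.arctan2(k[1],k[0]))%180 for k in E])+180);d=np.array([np.cos(th),np.sin(th)]);n=np.array([-d[1],d[0]])
c=np.mean([k[2:] for k in E],0)/1000;print("yaw",np.degrees(th),"lateral offset TCP from centre mm",1000*(s["eef_pos"][:2]-c)@n,"sep",(E[0][2:]-E[1][2:])@n)
ln=((a+b)/2)[:2];print("TCP jig x mm",1000*(s["eef_pos"][:2]-ln)@d-5,"d",d)
print("far end of lines",[wray(s,u,.012)[:2]@d-ln@d for u in((303,203),(351,203))])
for u in((303,124.5),(349,124.5)):print("plate top front",1000*(wray(s,u,.069)[:2]-ln)@d-5,1000*(wray(s,u,.069)[:2]-c)@n)
# module bottom/back face: bottom edge (281,204)-(370,204)
for u in((281,204),(370,204)):
    for z in(.188,):print("module bottom",1000*(wray(s,u,z)[:2]-s["eef_pos"][:2])@d,1000*(wray(s,u,z)[:2]-s["eef_pos"][:2])@n)
E
```

```text
15 [9.7371608e-01 2.2776532e-01 5.8266858e+02 1.6851192e+02] 13.165543
15 [9.737276e-01 2.277161e-01 5.641328e+02 2.204313e+02] 13.162646
line ends x=-5 [0.55237954 0.16201222 0.012     ] [0.54086102 0.21581374 0.012     ]
yaw 193.16408 lateral offset TCP from centre mm 3.163656675337547 sep 54.77639
TCP jig x mm -37.05585342857392 d [-0.97372186 -0.2277406 ]
far end of lines [np.float64(-0.06518008563548938), np.float64(-0.06628698417765388)]
plate top front 22.107201025944953 20.159363987095674
plate top front 21.34001367369864 -21.478663287087397
module bottom 21.838742296201726 22.962789382505314
module bottom 20.84674691086583 -26.602182147776883
```

```bash
python3 -m handwheel '1 0 0.1 -3 0 0 1; 1 0 0.1 -7 0 0 1; 1 0 0.1 -11 0 0 1; 1 0 0.1 -14 0 0 1; 1 0 0.1 -16 0 0 1; 1 0 0.1 -17 0 0 1; 1 0 0.1 -17 0 0 1; 1 0 0.1 -17 0 0 1'; python3 -m handwheel '1 0 0 -0.2 0 0 0; 1 0 0 -0.4 0 0 0; 1 0 0 -0.4 0 0 0'
```

```text
time_s: 8.05
eef_pos: [0.5791, 0.1941, 0.0403]
orientation: [-0.359, 3.119, 0.0]
force: [-0.2, 0.1, -0.8]
finger_gap: 0.528
finger_force: 61.6
time_s: 8.43
eef_pos: [0.5785, 0.1941, 0.0352]
orientation: [0.36, -3.121, 0.0]
force: [-0.2, 0.1, -0.5]
finger_gap: 0.531
finger_force: 61.6
```

```bash
python3 -m handwheel '1 0 0 -0.1 0 0 0; 1 0 0 -0.1 0 0 0; 1 0 0 -0.1 0 0 0'; python3 -m handwheel '1 0 0 -0.1 0 0 0; 1 0 0 -0.1 0 0 0; 1 0 0 -0.1 0 0 0';python3 - <<'E'
from h import *
s=robot.read_state();im=cams.camera("wrist");cv2.imwrite("pics/w5.png",im);print(s["joints"],s["eef_pos"],s["force"])
E
```

```text
time_s: 8.8
eef_pos: [0.5786, 0.1941, 0.0343]
orientation: [-0.36, 3.121, -0.0]
force: [-0.4, 0.1, -1.6]
finger_gap: 0.534
finger_force: 61.6
time_s: 9.18
eef_pos: [0.5786, 0.1941, 0.0333]
orientation: [-0.36, 3.121, 0.0]
force: [0.8, 0.0, -0.4]
finger_gap: 0.536
finger_force: 61.6
[ 1.31981844e-01  7.06312087e-01  1.43210949e+00  1.22288560e-06
  1.00312540e+00 -1.66831943e+00] [0.57855345 0.19412563 0.0333054 ] [ 0.84410536  0.03201829 -0.42526213]
```

View pics/w5.png

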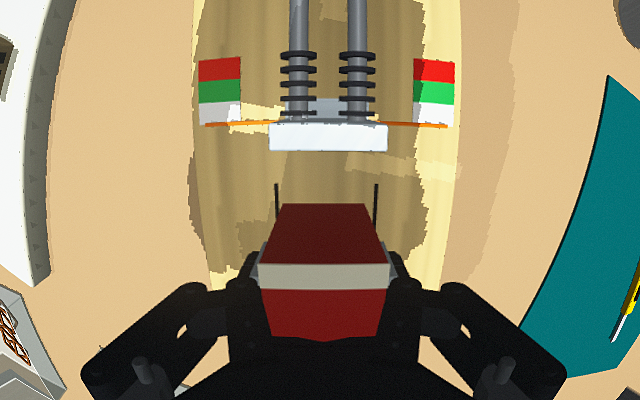

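The module is centred between the lines (277 and 376, against its bottom edge from 281 to 370) and square. It isn't down yet, so I lower it to contact.

```bash
python3 -m handwheel '1 0 0 -0.1 0 0 0; 1 0 0 -0.1 0 0 0; 1 0 0 -0.1 0 0 0'; python3 -m handwheel '1 0 0 -0.1 0 0 0; 1 0 0 -0.1 0 0 0; 1 0 0 -0.1 0 0 0'
```

```text
time_s: 9.6
eef_pos: [0.5786, 0.1941, 0.0329]
orientation: [-0.36, 3.121, -0.0]
force: [-3.0, -1.5, 5.5]
finger_gap: 0.53
finger_force: 62.1
time_s: 9.98
eef_pos: [0.5787, 0.1941, 0.0329]
orientation: [-0.36, 3.12, -0.0]
force: [-6.5, -2.4, 13.3]
finger_gap: 0.534
finger_force: 63.4
```

```bash
python3 -m handwheel '1 0 0 0.15 0 0 0; 1 -0.5 -0.1 0.15 0 0 0; 1 -1 -0.2 0.15 0 0 0; 1 -1.5 -0.4 0.15 0 0 0; 1 -2 -0.5 0.15 0 0 0; 1 -2.5 -0.6 0.15 0 0 0; 1 -2.9 -0.7 0.15 0 0 0; 1 -2.9 -0.7 0.15 0 0 0'; python3 -m handwheel '1 -0.3 -0.1 0 0 0 0; 1 -0.6 -0.1 0 0 0 0; 1 -0.9 -0.2 0 0 0 0; 1 -1.2 -0.3 0 0 0 0; 1 -1.4 -0.3 0 0 0 0; 1 -1.4 -0.3 0 0 0 0; 1 -1.4 -0.3 0 0 0 0; 1 -1.4 -0.3 0 0 0 0'; python3 - <<'E'
from h import *
s=robot.read_state();im=cams.camera("wrist");cv2.imwrite("pics/w6.png",im);d=np.array([-.9737,-.2277]);print(s["eef_pos"],s["force"],s["force"][:2]@d, 1000*(s["eef_pos"][:2]-[.5466,.1889])@d-5)
E
```

```text
time_s: 10.98
eef_pos: [0.549, 0.187, 0.0329]
orientation: [0.36, -3.12, 0.0]
force: [-1.5, -0.8, 5.0]
finger_gap: 0.529
finger_force: 62.2
time_s: 11.98
eef_pos: [0.5357, 0.1839, 0.0329]
orientation: [-0.36, 3.121, -0.001]
force: [5.6, -1.3, 3.1]
finger_gap: 0.531
finger_force: 62.1
[0.53574032 0.18390946 0.0329115 ] [ 5.56480874 -1.30367064  3.09348181] -5.121608467854055 6.710421729981217
```

View pics/w6.png

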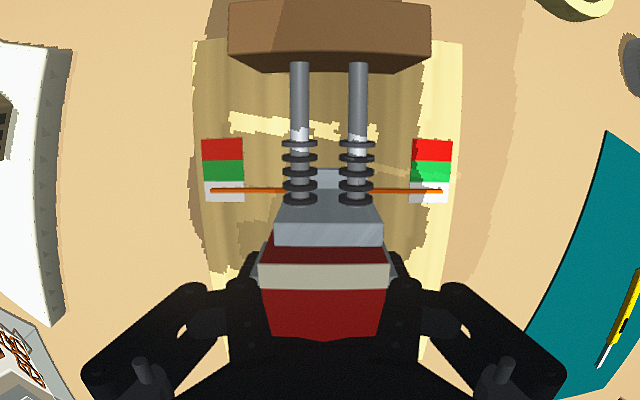

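Flush contact; the pointers are in the white at v≈190 (green spans 161–182), so travel is about 7–8 mm. Pushing on gently.

```bash
python3 -m handwheel '1 -0.2 0 0 0 0 0; 1 -0.4 -0.1 0 0 0 0; 1 -0.6 -0.1 0 0 0 0; 1 -0.8 -0.2 0 0 0 0; 1 -0.8 -0.2 0 0 0 0; 1 -0.8 -0.2 0 0 0 0'; python3 - <<'E'
from h import *
s=robot.read_state();im=cams.camera("wrist");d=np.array([-.9737,-.2277]);print(s["eef_pos"],s["force"],s["force"][:2]@d, 1000*(s["eef_pos"][:2]-[.5466,.1889])@d-5)
def pf(im):
  h=cv2.cvtColor(im,cv2.COLOR_BGR2HSV)
  for lo,hi in((205,242),(413,450)):
    g=((h[...,0]>45)&(h[...,0]<80)&(h[...,1]>100))[100:330,lo:hi];o=((h[...,0]>6)&(h[...,0]<17)&(h[...,1]>180)&(h[...,2]>110))[100:330,lo:hi]
    gr=np.where(g.sum(1)>8)[0]+100;r=o.sum(1);print("green",gr.min(),gr.max(),"pointer",(np.arange(100,330)*r).sum()/max(r.sum(),1),r.sum())
pf(cv2.imread("pics/w6.png"));pf(im);cv2.imwrite("pics/w7.png",im)
E
```

```text
time_s: 12.78
eef_pos: [0.528, 0.1825, 0.0329]
orientation: [-0.359, 3.12, 0.001]
force: [5.8, 2.1, 1.4]
finger_gap: 0.529
finger_force: 61.8
[0.52802272 0.1824565  0.03289887] [5.83731795 2.09482023 1.44405821] -6.160787052724185 14.555880800963305
green 160 180 pointer 188.39814814814815 108
green 162 181 pointer 184.9142857142857 105
green 174 193 pointer 187.31543624161074 149
green 175 195 pointer 187.57627118644066 118
```

```bash
python3 -m handwheel '1 -0.1 0 0 0 0 0; 1 -0.2 -0.05 0 0 0 0; 1 -0.2 -0.05 0 0 0 0; 1 -0.2 -0.05 0 0 0 0; 1 -0.2 -0.05 0 0 0 0; 1 -0.2 -0.05 0 0 0 0'; python3 - <<'E'
from h import *
s=robot.read_state();im=cams.camera("wrist");cv2.imwrite("pics/w8.png",im);d=np.array([-.9737,-.2277]);print(s["eef_pos"],s["force"],s["force"][:2]@d, 1000*(s["eef_pos"][:2]-[.5466,.1889])@d-5)
E
```

```text
time_s: 13.58
eef_pos: [0.5263, 0.1821, 0.0329]
orientation: [-0.359, 3.119, 0.001]
force: [7.3, 2.0, 0.7]
finger_gap: 0.532
finger_force: 61.8
[0.52626449 0.18206879 0.03293   ] [7.2533924  2.01989331 0.73224053] -7.5225578916656435 16.356149355468446
```

View pics/w8.png

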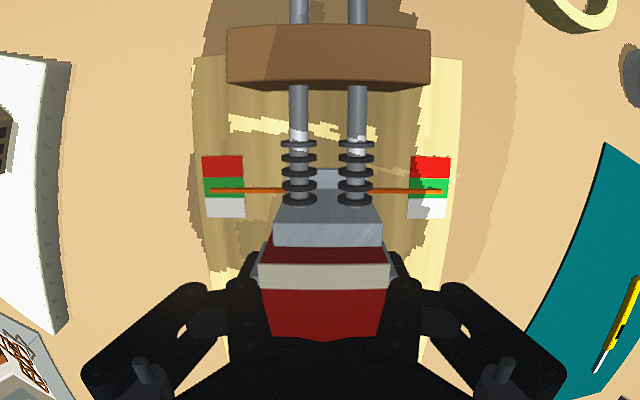

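The pointers are at v≈190 in the green (178–198), close to the middle, at about 9 N. I nudge 0.3 mm further and down so it stays seated, then hold.

```bash
H='1 0 0 0 0 0 0'; python3 -m handwheel '1 -0.03 0 -0.03 0 0 0; 1 -0.03 0 -0.03 0 0 0; 1 -0.03 0 -0.03 0 0 0; 1 -0.03 0 -0.03 0 0 0; 1 -0.03 0 -0.03 0 0 0; 1 -0.03 0 -0.03 0 0 0; 1 -0.03 0 -0.03 0 0 0; 1 -0.03 0 -0.03 0 0 0'
python3 -m handwheel '1 0 0 0 0 0 0; 1 0 0 0 0 0 0; 1 0 0 0 0 0 0; 1 0 0 0 0 0 0; 1 0 0 0 0 0 0; 1 0 0 0 0 0 0; 1 0 0 0 0 0 0; 1 0 0 0 0 0 0'
python3 -m handwheel '1 0 0 0 0 0 0; 1 0 0 0 0 0 0; 1 0 0 0 0 0 0; 1 0 0 0 0 0 0; 1 0 0 0 0 0 0; 1 0 0 0 0 0 0; 1 0 0 0 0 0 0; 1 0 0 0 0 0 0' >/dev/null
python3 -m handwheel '1 0 0 0 0 0 0; 1 0 0 0 0 0 0; 1 0 0 0 0 0 0; 1 0 0 0 0 0 0; 1 0 0 0 0 0 0; 1 0 0 0 0 0 0; 1 0 0 0 0 0 0; 1 0 0 0 0 0 0' >/dev/null
python3 -m handwheel '1 0 0 0 0 0 0; 1 0 0 0 0 0 0; 1 0 0 0 0 0 0; 1 0 0 0 0 0 0; 1 0 0 0 0 0 0; 1 0 0 0 0 0 0; 1 0 0 0 0 0 0; 1 0 0 0 0 0 0'
python3 - <<'E'
from h import *
im=cams.camera("wrist");b=cams.camera("scene");cv2.imwrite("pics/f.png",np.hstack([im[130:330,200:450],cv2.resize(b[140:240,300:425],(250,200))]))
s=robot.read_state();print("tool z",Ro.from_rotvec(s["orientation"]).as_matrix()[:,2].round(4))
E
```

```text
time_s: 14.62
eef_pos: [0.5263, 0.1821, 0.0329]
orientation: [-0.359, 3.118, 0.001]
force: [8.2, 2.9, 2.0]
finger_gap: 0.532
finger_force: 62.0
time_s: 15.62
eef_pos: [0.5263, 0.1821, 0.0329]
orientation: [-0.359, 3.118, 0.001]
force: [8.6, 2.1, 1.4]
finger_gap: 0.531
finger_force: 62.0
time_s: 18.62
eef_pos: [0.5263, 0.1821, 0.0329]
orientation: [-0.359, 3.118, 0.001]
force: [8.7, 2.9, 1.4]
finger_gap: 0.538
finger_force: 62.0
tool z [ 0.0029  0.001  -1.    ]
```

View pics/f.png

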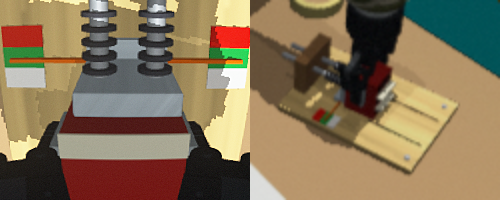

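The last picture shows the pointers in the green (v≈61 within 47–68 of the crop), the module flush and upright with its balconies facing away. It has been held steady for over 4 s.

```bash
python3 -c "
from cell import robot
print(robot.finish_job())"
```

```text
the job is handed in; nothing more can be done
None
```

The job is handed in: the arm is still gripping the red module, which stands between the lines with its flat back flush against the plate, pressed at about 9 N with the orange pointers near the middle of the green bands, and it held steady for about 4 s.

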